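# Click the socket key onto the selector valve and turn it to its stop

### The arm

A 6-joint arm with a two-finger parallel gripper is mounted at the origin on a cart in front of the work surface, level with it; the furniture and walls round the work are solid. World frame = base frame: x ahead of the robot, y to its left, z up, the work surface at z = 0. Lengths are in m, angles in rad, forces in N, time in s.
With the tool pointing down it reaches from about 0.3 to 0.875 m from the base axis. Payload 6.4 kg.
Tool frame: the origin (TCP) lies midway between the tips of the shut fingers; the grasp point (between the pads) lies 19 mm behind it; z points along the fingers, y is the line along which they close (so a half turn about z gives the same grasp; the last joint's range is limited). The gripper opens to 85 mm and grips with 20 to 120 N. Pads are 22 mm wide; open, the fingers measure 114 mm over their backs; the gripper's body (76 mm by 85 mm) begins 54 mm behind the grasp point. The pads swing forward as they close: fully open they stand 13 mm farther back than shut.
Start: joints at [-1.552, 0.181, 1.607, -0, 1.354, -0.206], TCP at [0.128, -0.561, 0.231] pointing down, gripper open.
Joint ranges: [-2.99, 2.99], [-0.89, 2.07], [0.3, 2.58], [-1.14, 4.28], [0, 2.63], [-3.12, 3.12]. Speed limits (rad/s): [2.57, 2.57, 3.01, 3.14, 3.14, 3.14].

### API

Orientations are given as a unit quaternion [w, x, y, z].
In Python, from bench import ctrl gives the robot as it stands. The module is installed in compiled form; this text tells all that it offers.
- The arm moves only by the tool move_arm, never from a script. Its argument "plan" is one flat list of numbers, 6 for each row, row after row: the shift along the world's x, y, z in units of 50 mm (1.0 is 50 mm), then the turn, a rotation vector about the world's x, y, z in rad. A call has 1 to 10 rows; each row is the pose to reach, as a shift and turn from the pose commanded when the call began; what a row does not reach only later rows make up. A row lasts 1/8 s, in which the tool goes at most 62.5 mm and 10.7 degrees, less where a joint would pass 70% of its speed; a pose out of reach is approached as far as the arm can. A call with a gripper value outside its range is refused whole. "grip" is the finger opening in mm, from 0 to 85.4, set as the call begins (left out, the last holds). The fingers move at their own pace and stop on an object; the grip force is fixed at half the most. Time passes only in rows, so rows that repeat a pose let the fingers close. It gives the time, the measured TCP pose, the force, the opening and the grip force at its end, in the units of the state.
- ctrl.get_obs(): the state, without advancing time (a new reading comes with each control period).
- ctrl.camera(name): name is "side" or "top"; returns a dict with "pixels" (400x640x3 uint8, red, green, blue), "fx", "fy", "cx", "cy" (pixels), "dist_coeffs" ([k1, k2, p1, p2, k3] as OpenCV has them; the pictures are not rectified), "origin" and "attitude" of the camera in the world. Camera axes: x right, y down, z forward; pixel columns grow to the right and rows downward; lengths in m; the calibration is good to about 2 mm. A picture is of the moment at which its call begins. There is no depth.
- ctrl.hand_in(): hands the job in; it is judged then, once.
The state is a dict: "time_s": time; "q": joint angles; "dq": joint speeds; "joint_efforts": joint torques, N m; "eef_pos": TCP position; "eef_rot": TCP orientation; "wrist_force": force on the tool from outside, world axes, zero at the start; "torque": the same for the moment, N m; "opening": opening from 0.0 (shut) to 1.0 (fully open); "grasp_force": force on a finger pad.
Only numpy, scipy, OpenCV 4.12 (cv2) and the standard library are available. Lean on these libraries where they do the work, as an engineer would, in place of code of your own. Each camera call takes 0.05 s, during which the arm holds its last target. There are 200 camera calls.

### The job

Pick up the loose steel socket key and fit it upright over the square stem of the bench selector valve, feeling for the angle at which the square lets it down and pushing it, without forcing, past the spring ball until it clicks and sits fully home on the collar. With the key, turn the valve clockwise (seen from above) up to its stop, leave the key standing there, and leave the reagent bottles alone.

Things in the scene. Friction and masses are not known exactly. Their poses are not given: they have to be found in the camera images.
- key_grip (a point): Loose steel socket key, 0.15 kg, 68 mm high, upright on the table. This point: on its axis, 52 mm above the underside, in the flat wing to be gripped: 40 mm long (along x), 12 mm thick (along y), from 30 to 68 mm above the underside. z is up. Below the wing is a round hub, 29 mm across, 30 mm high.
- key_foot (a point): Centre of the key's underside (open end of the hub), same axes as key_grip. Square bore from below: 15 mm wide, 23 mm deep, sides parallel to x and y, so the key fits the drive in four ways; a dimple in each wall, 10 mm up, takes the spring ball.
- valve_seat (a point): Selector valve fixed to the table: plate 80 x 80 x 8 mm, round aluminium body 52 mm across with four ports, on top a steel stem with a collar 34 mm across. This point: centre of the collar's top, 48 mm above the table; z up along the stem's axis; x and y belong to the body and do not turn with the stem. With the key home, key_foot is here and the key rests on the collar.
- drive_top (a point): Centre of the top of the stem's square drive, 20 mm above valve_seat, on the axis (axes of the body, not of the stem). The drive is 14 mm wide, its top edges chamfered 0.6 mm. The stem's angle is not measured: at the start it stands 0.3 to 1.2 rad anticlockwise from its clockwise stop. It takes about 0.12 N m to turn. Do not push down with over 20 N: too much force damages it.
- spring_ball (a point): Point on the stem's axis at the height of the spring ball, 10 mm above valve_seat (body's axes). The ball stands 2.4 mm out of one side of the drive. Pushing the socket over it takes about 5 to 15 N, from about 14 mm above home until it clicks into a dimple about 4 mm above home; then push on lightly until home.
- stop_pin (a point): Pin 4 mm thick, 5 mm high on the valve body, 22 mm from the stem's axis, by the body's +x direction: the clockwise stop (seen from above) of the stem's small pointer tab. At the stop the tab points along the body's +x and the sides of the square drive are parallel to the body's x and y. The other stop is 1.25 rad anticlockwise.
- reagent_0_mid (a point): Bystander: small brown reagent bottle with a blue cap, 34 mm in diameter, 71 mm high; this point is on its axis 30 mm above the table. Leave it alone.
- reagent_1_mid (a point): Bystander: small white reagent bottle, 34 mm in diameter, 59 mm high; this point is on its axis 30 mm above the table. Leave it alone.
- reagent_2_mid (a point): Bystander: small brown reagent bottle with a black cap, 34 mm in diameter, 63 mm high; this point is on its axis 30 mm above the table. Leave it alone.
Things that resemble listed ones, but are neither listed nor needed, are in the scene too. What is shaped like the part that bears key_grip but green is not meant.

How it is judged:
By the outcome, as a careful person would: the job done as asked, in the order asked, and still so for the second after the job is handed in, with the robot touching nothing.
It also fails if it takes over 72 s, if anything falls off the work surface, if the arm or the gripper's body presses on something with over 40 N, if the wrist force passes 120 N, or if a joint passes its speed limit or range.

## Working session

There is one attempt and no reset: what is moved stays moved. The work goes in short steps, Python scripts to look and compute and a tool call to move; the robot and the scene stay as the last step left them, time stands still between calls to the robot, and variables do not carry over. Pictures are saved under pics/ and viewed, at most 10 in all, crops included, and the job is handed in when it is done.

Besides the shell and the picture viewer there is one more tool, called after "Emit:" by a JSON object that holds its "op" and its "data". move_arm: Moves the arm, as the interface text tells. Its arguments: {"type":"object","properties":{"plan":{"type":"array"},"grip":{"type":"number"}},"required":["plan"]}

```bash
mkdir -p pics; cat > h.py <<'E'
import numpy as np, cv2
from scipy.spatial.transform import Rotation as R
from bench import ctrl
def rot(a):
    a=np.array(a,float)
    return a if a.shape==(3,3) else R.from_quat(a,scalar_first=True).as_matrix()
def K(c): return np.array([[c['fx'],0,c['cx']],[0,c['fy'],c['cy']],[0,0,1.]])
def ray(c,uv):
    p=cv2.undistortPoints(np.array(uv,float).reshape(-1,1,2),K(c),np.array(c['dist_coeffs'],float)).reshape(-1,2)
    d=np.c_[p,np.ones(len(p))]@rot(c['attitude']).T
    return np.array(c['origin'],float),d
def plane(c,uv,z):
    o,d=ray(c,uv); return o+d*((z-o[2])/d[:,2])[:,None]
def proj(c,X):
    A=rot(c['attitude']).T
    return cv2.projectPoints(np.array(X,float).reshape(-1,3),cv2.Rodrigues(A)[0],-A@np.array(c['origin'],float),K(c),np.array(c['dist_coeffs'],float))[0].reshape(-1,2)
def save(c,n): cv2.imwrite('pics/'+n,c['pixels'][:,:,::-1])
E
python3 - <<'E'
from h import *
for n in('top','side'):
    c=ctrl.camera(n); save(c,n+'0.png'); print(n,c['origin'],c['attitude'],c['fx'],c['cx'],c['cy'])
o=ctrl.get_obs(); print(o)
E
```

```text
top [0.34900747 0.26003573 0.90548904] [ 0.06793275 -0.69999348  0.70908336 -0.05094173] 369.56546543948133 317.1513131136316 204.54971768721086
side [0.41692134 0.96580966 0.51398366] [ 0.03284742 -0.07579249  0.86779093 -0.49001576] 512.0522879767963 317.53314855669106 195.26627067564428
{'time_s': 0.1, 'q': array([-1.55229007e+00,  1.81461284e-01,  1.60789353e+00,  5.81917786e-05,
        1.35379023e+00, -2.06273809e-01]), 'dq': array([-0.00094126,  0.00019306, -0.00130296,  0.00067918,  0.00177141,
        0.00035797]), 'joint_efforts': array([ 1.33122549e-04, -4.45875299e+01, -3.52237844e+01, -2.57224538e-04,
        4.10054796e-03,  7.05350828e-06]), 'eef_pos': array([ 0.12820357, -0.56003131,  0.23048431]), 'eef_rot': array([-7.70109842e-04,  9.93691291e-01,  1.12147294e-01,  1.01048271e-04]), 'wrist_force': array([ 0.51898973, -0.53168254, -0.59353516]), 'torque': array([ 0.02355949, -0.00113458,  0.01935475]), 'grasp_force': 0.0, 'opening': 0.9992900679623036}
```

View pics/top0.png

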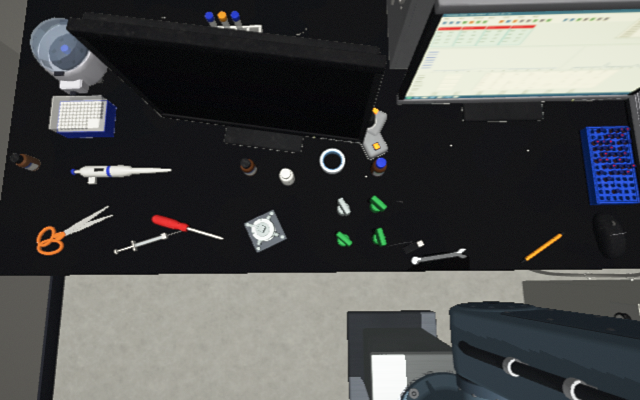

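View pics/side0.png

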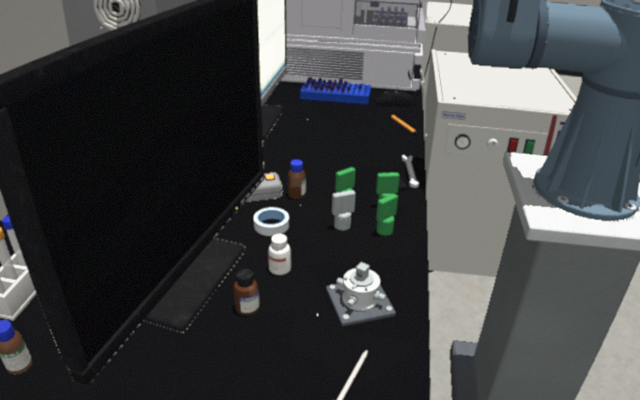

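Top view: the valve is at (265,231). Four key-shaped things stand at (344,207) grey, and at (377,204), (344,240) and (379,237), all green. The grey one fits "steel" and matches side (343,208). I'll confirm it in one crop and measure it.

```bash
python3 - <<'E'
from h import *
t=ctrl.camera('top'); s=ctrl.camera('side')
a=cv2.resize(t['pixels'][175:260,230:400],None,fx=4.5,fy=4.5,interpolation=cv2.INTER_CUBIC)[:, :765]
b=cv2.resize(s['pixels'][160:330,315:405],None,fx=3,fy=3,interpolation=cv2.INTER_CUBIC)
a=cv2.resize(t['pixels'][180:260,235:395],None,fx=3.3,fy=3.3,interpolation=cv2.INTER_CUBIC)
im=np.zeros((510,800,3),np.uint8); im[:a.shape[0],:a.shape[1]]=a; im[:510,530:800]=b
cv2.imwrite('pics/crop1.png',im[:,:,::-1])
hsv=cv2.cvtColor(t['pixels'],cv2.COLOR_RGB2HSV)
m=((hsv[...,2]>70)&(hsv[...,1]<70)).astype(np.uint8)
for nm,(u0,u1,v0,v1) in dict(key=(330,358,192,222),valve=(240,292,205,258)).items():
    mm=np.zeros_like(m); mm[v0:v1,u0:u1]=m[v0:v1,u0:u1]
    cs,_=cv2.findContours(mm,cv2.RETR_EXTERNAL,cv2.CHAIN_APPROX_NONE); c=max(cs,key=cv2.contourArea)
    r=cv2.minAreaRect(c); print(nm,cv2.contourArea(c),r, plane(t,[r[0]],.0),plane(t,[r[0]],.068))
    print(plane(t,cv2.boxPoints(r),.008 if nm=='valve' else .068))
E
```

```text
key 151.0 ((341.9756164550781, 207.21954345703125), (18.11615753173828, 12.181553840637207), 51.34019470214844) [[0.49540293 0.21956565 0.        ]] [[0.48440899 0.22260486 0.068     ]]
[[0.49236986 0.24633125 0.068     ]
 [0.5098271  0.22412201 0.068     ]
 [0.47648314 0.19898276 0.068     ]
 [0.459246   0.22110281 0.068     ]]
valve 1017.5 ((264.60003662109375, 230.7000274658203), (32.199378967285156, 33.541019439697266), 63.43495178222656) [[0.43960133 0.41132932 0.        ]] [[0.43279795 0.39996754 0.068     ]]
[[0.45650664 0.46492818 0.008     ]
 [0.49270652 0.39138576 0.008     ]
 [0.42125936 0.35556963 0.008     ]
 [0.38590172 0.42825323 0.008     ]]
```

View pics/crop1.png

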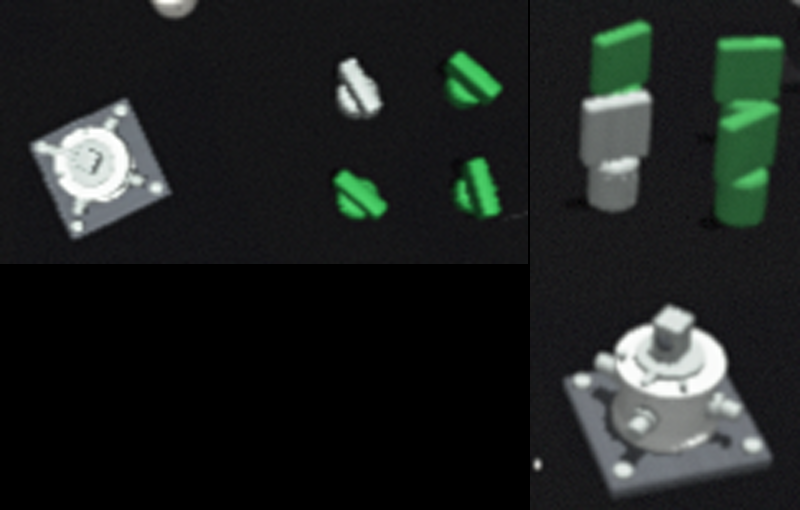

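The crop confirms the grey key, with its wing top running from about (340,199) to (348,212) in the top image. Next I'll take enlarged views of the valve in both cameras to find the stem angle.

```bash
python3 - <<'E'
from h import *
t=ctrl.camera('top'); s=ctrl.camera('side')
im=np.zeros((560,800,3),np.uint8)
a=cv2.resize(t['pixels'][212:252,245:285],None,fx=10,fy=10,interpolation=cv2.INTER_CUBIC)
b=cv2.resize(s['pixels'][260:310,335:385],None,fx=8,fy=8,interpolation=cv2.INTER_CUBIC)
k=cv2.resize(t['pixels'][193:217,330:358],None,fx=6,fy=6,interpolation=cv2.INTER_CUBIC)
k2=cv2.resize(s['pixels'][186:232,325:360],None,fx=3,fy=3,interpolation=cv2.INTER_CUBIC)
im[:400,:400]=a; im[:400,400:]=b; im[410:410+k.shape[0],:k.shape[1]]=k; im[410:410+k2.shape[0],400:400+k2.shape[1]]=k2
cv2.imwrite('pics/crop2.png',im[:,:,::-1])
E
```

```text
(no output)
```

View pics/crop2.png

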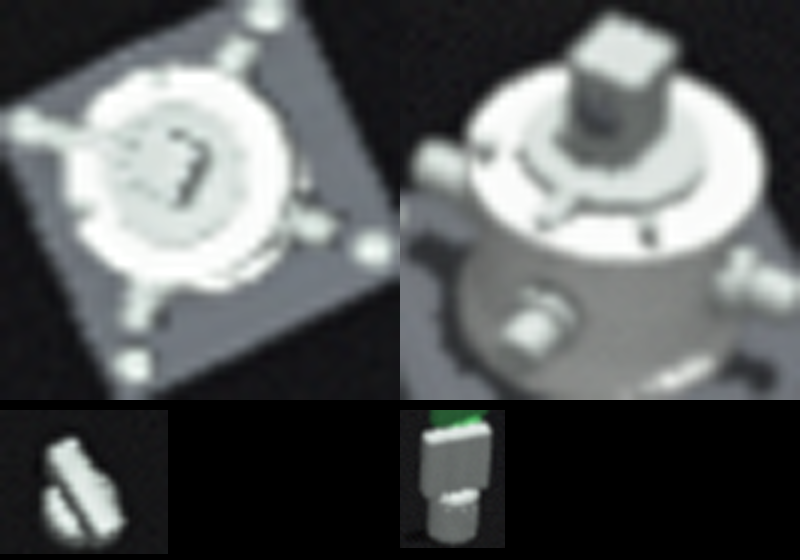

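In the side crop the drive's top has corners at about (361.5,261.5), (370,265), (364,271) and (356,267), and the tab is at about (354.5,285.5). Pin-like marks are at about (346,279) and (366,289). Next I'll compute positions and angles.

```bash
python3 - <<'E'
from h import *
t=ctrl.camera('top'); s=ctrl.camera('side')
S=lambda x,y:[335+(x-400)/8-.5,260+y/8-.5]
T=lambda x,y:[245+x/10-.5,212+y/10-.5]
Q=plane(s,[S(612,12),S(680,42),S(634,88),S(568,58)],.068); c=Q.mean(0)
print('drive quad',Q,'c',c)
e=[np.degrees(np.arctan2(*(Q[(i+1)%4]-Q[i])[1::-1]))%90 for i in range(4)]; print('edge ang',e,[np.linalg.norm(Q[(i+1)%4]-Q[i]) for i in range(4)])
for n,p in dict(tab=(556,208),pinA=(485,150),pinB=(648,235)).items():
    X=plane(s,[S(*p)],.044)[0]-c; print(n,np.degrees(np.arctan2(X[1],X[0])),np.hypot(X[0],X[1]))
# plate in both views
screws=plane(t,[T(265,14),T(373,248),T(133,366),T(22,126)],.010); print('screw mean',screws.mean(0))
print('plate ang',[np.degrees(np.arctan2(*(screws[(i+1)%4]-screws[i])[1::-1])) for i in range(4)])
print('drive top view',plane(t,[T(180,170)],.068))
def tri(p,q):
    o1,d1=ray(t,[p]);o2,d2=ray(s,[q]);d1=d1[0];d2=d2[0]
    k=np.linalg.lstsq(np.c_[d1,-d2],o2-o1,rcond=None)[0]; a=o1+k[0]*d1;b=o2+k[1]*d2; return (a+b)/2,np.linalg.norm(a-b)
print('tri drive',tri(T(172,168),proj(s,[c])[0]))
# key
KT=lambda x,y:[330+x/6-.5,193+(y-410)/6-.5]; KS=lambda x,y:[325+(x-400)/3-.5,186+(y-410)/3-.5]
W=plane(t,[KT(62,441),KT(110,530)],.068); d=W[1]-W[0]; print('key top',W,W.mean(0),np.degrees(np.arctan2(d[1],d[0])),np.linalg.norm(d))
W=plane(s,[KS(423,436),KS(489,427)],.068); d=W[1]-W[0]; print('key side',W,W.mean(0),np.degrees(np.arctan2(d[1],d[0])),np.linalg.norm(d))
print('foot side',plane(s,[KS(452,541)],0))
E
```

```text
drive quad [[0.44146101 0.40048275 0.068     ]
 [0.42906183 0.40666211 0.068     ]
 [0.43581017 0.42051571 0.068     ]
 [0.44773746 0.41449566 0.068     ]] c [0.43851762 0.41053906 0.068     ]
edge ang [np.float64(63.50976685530543), np.float64(64.02844382473562), np.float64(63.218639855701426), np.float64(65.87215134871018)] [np.float64(0.013853669817181667), np.float64(0.015409804882180146), np.float64(0.013360438231095053), np.float64(0.01535433725735032)]
tab 60.65393536822698 0.017755272372149748
pinA 6.018428061057822 0.02276440617594005
pinB 111.198425840165 0.021070499189267733
screw mean [0.43965794 0.41037062 0.01      ]
plate ang [np.float64(-155.04733607155075), np.float64(115.58077379017209), np.float64(25.661788449936783), np.float64(-65.6810179010677)]
drive top view [[0.4378966  0.40484592 0.068     ]]
tri drive (array([0.43865881, 0.40716128, 0.06528833]), np.float64(1.978023985331135e-05))
key top [[0.50676507 0.22704046 0.068     ]
 [0.47198335 0.20950226 0.068     ]] [0.48937421 0.21827136 0.068     ] -153.24110916076117 0.0389532606560737
key side [[0.50633803 0.22903463 0.068     ]
 [0.47072089 0.21193183 0.068     ]] [0.48852946 0.22048323 0.068     ] -154.35041038364682 0.039510583973210556
foot side [[0.4866941  0.23126149 0.        ]]
```

Plate +x lies at about 25°, and the stem square and tab at about 64°, which is 0.68 rad anticlockwise from the stop. The key's at (0.489, 0.2195) with its wing at 26.3°. I'll approach now.

Emit:
{"op": "move_arm", "data": {"plan": [5.84,7.2,0,0,0,0.23,5.84,7.2,0,0,0,0.23,5.84,7.2,0,0,0,0.23,5.84,7.2,0,0,0,0.23,5.84,7.2,0,0,0,0.23,5.84,7.2,0,0,0,0.23,5.84,7.2,0,0,0,0.23,5.84,7.2,0,0,0,0.23,5.84,7.2,0,0,0,0.23,5.84,7.2,0,0,0,0.23], "grip": 50}}

```text
time_s: 1.65
eef_pos: [0.4198, -0.2011, 0.2313]
eef_rot: [0.0, 0.974, 0.225, -0.0]
wrist_force: [0.5, -0.9, 0.3]
opening: 0.585
grasp_force: 0.0
```

Emit:
{"op": "move_arm", "data": {"plan": [1.38,8.41,-1.6,0,0,0,1.38,8.41,-1.6,0,0,0,1.38,8.41,-1.6,0,0,0,1.38,8.41,-1.6,0,0,0,1.38,8.41,-1.6,0,0,0,1.38,8.41,-1.6,0,0,0,1.38,8.41,-1.6,0,0,0,1.38,8.41,-1.6,0,0,0,1.38,8.41,-1.6,0,0,0,1.38,8.41,-1.6,0,0,0]}}

```text
time_s: 2.9
eef_pos: [0.4897, 0.2182, 0.1516]
eef_rot: [0.0, 0.975, 0.224, 0.0]
wrist_force: [0.2, 0.7, -0.7]
opening: 0.588
grasp_force: 0.0
```

```bash
python3 - <<'E'
from h import *
o=ctrl.get_obs(); print(o['eef_pos'],o['eef_rot'],o['opening'])
s=ctrl.camera('side'); t=ctrl.camera('top')
print(proj(s,[o['eef_pos']]),proj(s,[[.489,.2195,.068],[.489,.2195,.0]]))
a=np.hstack([cv2.resize(s['pixels'][90:290,240:440],None,fx=2,fy=2,interpolation=cv2.INTER_CUBIC),cv2.resize(t['pixels'][150:250,290:390],None,fx=4,fy=4,interpolation=cv2.INTER_CUBIC)])
cv2.imwrite('pics/pre.png',a[:,:,::-1])
E
```

```text
[0.4896989  0.21816826 0.15161845] [1.70507373e-04 9.74547420e-01 2.24181308e-01 1.95776464e-04] 0.5875172289282838
[[344.88675309 147.64004687]] [[343.02954297 192.33917664]
 [341.36554652 225.28524571]]
```

View pics/pre.png

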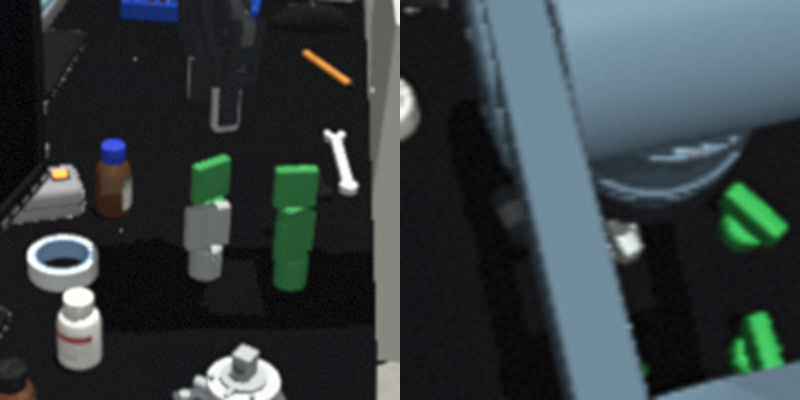

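The fingers stand astride the grey key's line (side crop (207,225)), with room to the green ones. I'll descend, then close.

Emit:
{"op": "move_arm", "data": {"plan": [0,0.03,-1.2,0,0,0,0,0.03,-1.8,0,0,0,0,0.03,-2.1,0,0,0,0,0.03,-2.36,0,0,0,0,0.03,-2.36,0,0,0,0,0.03,-2.36,0,0,0]}}

```text
time_s: 3.75
eef_pos: [0.4902, 0.2216, 0.0344]
eef_rot: [0.0, 0.974, 0.225, 0.001]
wrist_force: [0.2, -0.4, -0.5]
opening: 0.587
grasp_force: 0.0
```

Emit:
{"op": "move_arm", "data": {"plan": [0,0,0,0,0,0,0,0,0,0,0,0,0,0,0,0,0,0,0,0,0,0,0,0,0,0,0,0,0,0,0,0,0,0,0,0,0,0,0,0,0,0,0,0,0,0,0,0,0,0,0,0,0,0,0,0,0,0,0,0], "grip": 5}}

```text
time_s: 5.0
eef_pos: [0.4897, 0.2216, 0.0338]
eef_rot: [0.0, 0.974, 0.225, 0.0]
wrist_force: [-0.9, 0.3, 5.9]
opening: 0.132
grasp_force: 59.5
```

Emit:
{"op": "move_arm", "data": {"plan": [0,0,0.6,0,0,0,0,0,1.4,0,0,0,0,0,2.4,0,0,0,-0.25,0.9,2.4,0,0,0.16,-0.5,1.8,2.4,0,0,0.33,-0.75,2.8,2.4,0,0,0.5,-1.02,3.76,2.4,0,0,0.66,-1.02,3.76,2.4,0,0,0.66,-1.02,3.76,2.4,0,0,0.66,-1.02,3.76,2.4,0,0,0.66]}}

```text
time_s: 6.25
eef_pos: [0.4384, 0.4083, 0.1529]
eef_rot: [0.0, 0.849, 0.528, -0.0]
wrist_force: [0.6, -0.2, -1.6]
opening: 0.128
grasp_force: 58.8
```

```bash
python3 - <<'E'
from h import *
o=ctrl.get_obs(); print(o['eef_pos'],o['eef_rot'],o['opening'],o['wrist_force'],o['torque'])
s=ctrl.camera('side'); p=o['eef_pos']
print(proj(s,[p-[0,0,.034],[.4387,.4095,.068]]))
im=cv2.resize(s['pixels'][210:320,300:420],None,fx=5,fy=5,interpolation=cv2.INTER_CUBIC)
cv2.imwrite('pics/held.png',im[:,:,::-1])
E
```

```text
[0.43843149 0.40825526 0.15287391] [ 1.22716275e-04  8.49176815e-01  5.28108414e-01 -4.74346662e-04] 0.12829148993306866 [ 0.56224624 -0.2034743  -1.64548105] [0.01478289 0.00515282 0.01154694]
[[365.14767928 234.75900604]
 [362.37875722 265.23805864]]
```

View pics/held.png

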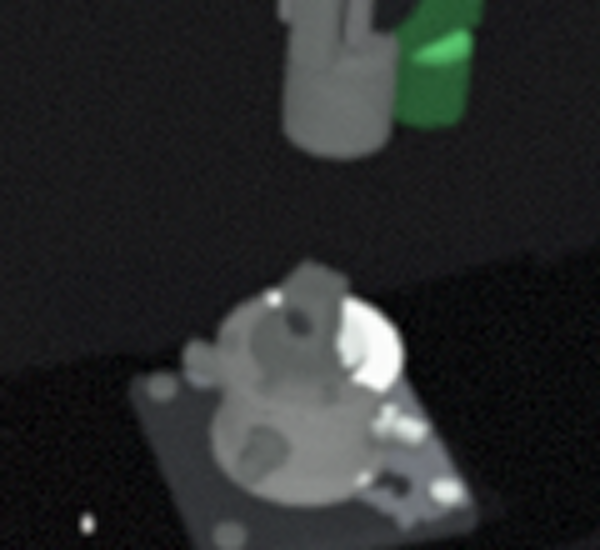

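The hub's bottom rim spans about (284–392, 157) in the crop, roughly 2 px right of the prediction. I'll measure its offset from the drive properly.

```bash
python3 - <<'E'
from h import *
o=ctrl.get_obs(); p=o['eef_pos']; s=ctrl.camera('side'); P=s['pixels'].astype(int)
g=P.min(2)  # green has low min
sub=cv2.resize(g.astype(np.float32)[210:250,345:390],None,fx=8,fy=8,interpolation=cv2.INTER_CUBIC)
L=[];Rr=[];rows=[]
for v in np.arange(224,233,1):
    r=sub[int((v-210+.5)*8)]; th=45; x=np.where(r>th)[0]
    print(v,x[0]/8+345-.5,x[-1]/8+345-.5, r.max(), end=' | ')
    L.append(x[0]/8+344.5);Rr.append(x[-1]/8+344.5)
col=sub[:,int((367-345+.5)*8)]; y=np.where(col>45)[0]; vb=y[-1]/8+209.5; print('\nbottom',vb)
zf=p[2]-.0338
# hub rim: near-camera point
um=np.median((np.array(L)+Rr)/2)
X=plane(s,[[um,vb]],zf)[0]; cd=np.array(s['origin'])[:2]-X[:2]; cd/=np.linalg.norm(cd)
C=X[:2]-cd*.0145; print('um',um,'foot c',C,'tcp',p,'off',C-p[:2])
# drive: recheck with collar/body: silhouette
print('drive(side) .4385 .4105 ; shift units', (np.array([.4385,.4105])-C)/.05)
E
```

```text
224 356.125 379.25 106.92846 | 225 356.0 379.25 104.862274 | 226 356.0 379.125 103.4729 | 227 355.875 379.125 106.13772 | 228 355.875 378.875 106.03015 | 229 355.875 379.0 108.09834 | 230 355.875 378.875 106.10454 | 231 355.875 378.875 107.66391 | 232 355.625 378.25 105.88695 | 
bottom 241.5
um 367.4375 foot c [0.43461896 0.40885194] tcp [0.43861582 0.40827346 0.15306598] off [-0.00399687  0.00057847]
drive(side) .4385 .4105 ; shift units [0.07762089 0.03296128]
```

Emit:
{"op": "move_arm", "data": {"plan": [0.075,0.03,-0.3,0,0,0,0.075,0.03,-0.6,0,0,0,0.075,0.03,-0.8,0,0,0,0.075,0.03,-0.88,0,0,0,0.075,0.03,-0.88,0,0,0,0.075,0.03,-0.88,0,0,0]}}

```text
time_s: 7.1
eef_pos: [0.4422, 0.4112, 0.1098]
eef_rot: [-0.0, 0.849, 0.529, 0.0]
wrist_force: [-0.0, 0.4, -1.1]
opening: 0.133
grasp_force: 58.8
```

```bash
python3 - <<'E'
from h import *
o=ctrl.get_obs(); print(o['eef_pos'],o['eef_rot'],o['wrist_force'])
s=ctrl.camera('side')
im=cv2.resize(s['pixels'][230:320,320:410],None,fx=6.6,fy=6.6,interpolation=cv2.INTER_CUBIC).astype(float)
im=np.clip(im*1.6,0,255).astype(np.uint8)
cv2.imwrite('pics/close.png',im[:,:,::-1])
E
```

```text
[0.44223297 0.41124231 0.10981037] [-1.18367324e-05  8.48597598e-01  5.29038651e-01  4.71529636e-04] [-0.03090385  0.43060359 -1.14924926]
```

View pics/close.png

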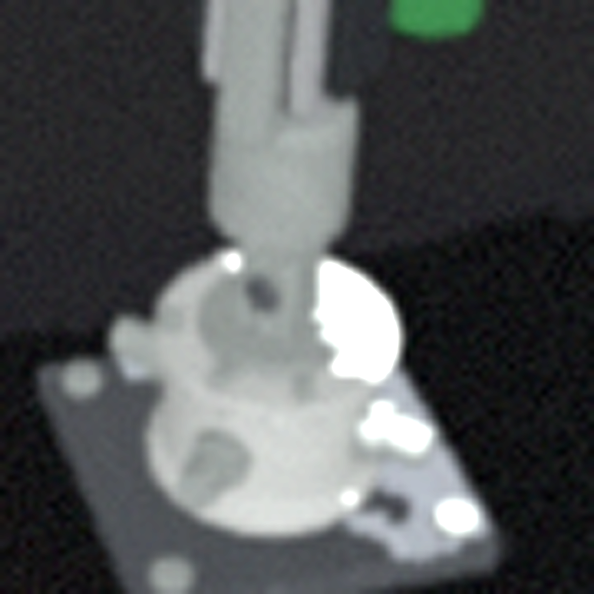

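The hub's centred on the drive: hub x≈284 at the rim, drive ≈281, body ≈276, which lies on the axis line. I'll lower it gently and feel for contact.

Emit:
{"op": "move_arm", "data": {"plan": [0,0,-0.08,0,0,0,0,0,-0.14,0,0,0,0,0,-0.17,0,0,0,0,0,-0.19,0,0,0,0,0,-0.19,0,0,0]}}

```text
time_s: 7.78
eef_pos: [0.4416, 0.411, 0.0996]
eef_rot: [-0.0, 0.849, 0.529, -0.0]
wrist_force: [-2.1, 0.2, -2.2]
opening: 0.133
grasp_force: 58.8
```

Emit:
{"op": "move_arm", "data": {"plan": [0,0,-0.03,0,0,0,0,0,-0.05,0,0,0,0,0,-0.05,0,0,0]}}

```text
time_s: 8.15
eef_pos: [0.4417, 0.411, 0.0972]
eef_rot: [-0.0, 0.849, 0.529, -0.0]
wrist_force: [-1.9, 0.3, -1.9]
opening: 0.131
grasp_force: 58.9
```

Emit:
{"op": "move_arm", "data": {"plan": [-0.01,0,-0.02,0,0,0,-0.01,0,-0.04,0,0,0,-0.01,0,-0.04,0,0,0]}}

```text
time_s: 8.52
eef_pos: [0.4415, 0.411, 0.0952]
eef_rot: [-0.0, 0.849, 0.529, 0.0]
wrist_force: [-2.1, 1.2, -0.9]
opening: 0.135
grasp_force: 59.0
```

```bash
python3 -c "
from h import *
o=ctrl.get_obs(); print(o['eef_pos'],o['wrist_force'],o['torque'])"
```

```text
[0.44153442 0.41099397 0.09521797] [-2.0665275   1.15064658 -0.86773007] [ 0.30806527  0.30778633 -0.0286769 ]
```

Emit:
{"op": "move_arm", "data": {"plan": [-0.01,0,-0.02,0,0,0,-0.01,0,-0.03,0,0,0,-0.01,0,-0.03,0,0,0]}}

```text
time_s: 8.9
eef_pos: [0.4414, 0.4111, 0.0941]
eef_rot: [0.0, 0.849, 0.529, 0.001]
wrist_force: [0.1, 0.8, 0.5]
opening: 0.132
grasp_force: 59.3
```

Emit:
{"op": "move_arm", "data": {"plan": [0,0,-0.02,0,0,0,0,0,-0.02,0,0,0]}}

```text
time_s: 9.15
eef_pos: [0.4415, 0.4112, 0.0934]
eef_rot: [0.0, 0.849, 0.529, 0.001]
wrist_force: [-0.1, 0.8, 4.9]
opening: 0.132
grasp_force: 59.8
```

Emit:
{"op": "move_arm", "data": {"plan": [0,0,-0.01,0,0,0,0,0,-0.02,0,0,0,0,0,-0.02,0,0,0]}}

```text
time_s: 9.52
eef_pos: [0.4415, 0.4112, 0.0926]
eef_rot: [0.0, 0.849, 0.529, 0.001]
wrist_force: [-0.8, -0.2, 6.3]
opening: 0.134
grasp_force: 60.1
```

Emit:
{"op": "move_arm", "data": {"plan": [0,0,-0.01,0,0,0,0,0,-0.01,0,0,0]}}

```text
time_s: 9.78
eef_pos: [0.4415, 0.4112, 0.092]
eef_rot: [0.0, 0.849, 0.529, 0.001]
wrist_force: [-0.2, -0.4, 5.1]
opening: 0.133
grasp_force: 60.0
```

Emit:
{"op": "move_arm", "data": {"plan": [0,0,-0.02,0,0,0,0,0,-0.03,0,0,0,0,0,-0.03,0,0,0]}}

```text
time_s: 10.15
eef_pos: [0.4414, 0.4112, 0.0902]
eef_rot: [0.0, 0.849, 0.529, 0.001]
wrist_force: [1.4, 1.5, 4.1]
opening: 0.134
grasp_force: 59.8
```

Emit:
{"op": "move_arm", "data": {"plan": [0,0,-0.02,0,0,0,0,0,-0.03,0,0,0,0,0,-0.03,0,0,0]}}

```text
time_s: 10.52
eef_pos: [0.4412, 0.4111, 0.0882]
eef_rot: [-0.0, 0.849, 0.529, 0.0]
wrist_force: [2.1, 3.1, 1.0]
opening: 0.131
grasp_force: 59.4
```

Emit:
{"op": "move_arm", "data": {"plan": [0,0,-0.02,0,0,0,0,0,-0.03,0,0,0,0,0,-0.03,0,0,0]}}

```text
time_s: 10.9
eef_pos: [0.4409, 0.4111, 0.0864]
eef_rot: [-0.0, 0.849, 0.529, 0.0]
wrist_force: [3.0, 4.0, -2.1]
opening: 0.133
grasp_force: 58.9
```

Emit:
{"op": "move_arm", "data": {"plan": [0.01,0.015,-0.02,0,0,0,0.01,0.015,-0.03,0,0,0,0.01,0.015,-0.03,0,0,0]}}

```text
time_s: 11.28
eef_pos: [0.4409, 0.4114, 0.0846]
eef_rot: [-0.0, 0.849, 0.529, -0.001]
wrist_force: [1.9, 2.8, -3.1]
opening: 0.135
grasp_force: 59.0
```

Emit:
{"op": "move_arm", "data": {"plan": [0,0,-0.02,0,0,0,0,0,-0.03,0,0,0,0,0,-0.03,0,0,0]}}

```text
time_s: 11.65
eef_pos: [0.4409, 0.4113, 0.0833]
eef_rot: [0.0, 0.849, 0.529, -0.001]
wrist_force: [-0.4, 0.3, -1.9]
opening: 0.129
grasp_force: 58.9
```

Emit:
{"op": "move_arm", "data": {"plan": [0,0,-0.02,0,0,0,0,0,-0.02,0,0,0]}}

```text
time_s: 11.9
eef_pos: [0.4411, 0.4114, 0.0825]
eef_rot: [0.0, 0.849, 0.529, -0.001]
wrist_force: [0.1, -0.4, -2.0]
opening: 0.131
grasp_force: 58.9
```

Emit:
{"op": "move_arm", "data": {"plan": [0,0,-0.02,0,0,0,0,0,-0.02,0,0,0]}}

```text
time_s: 12.15
eef_pos: [0.4413, 0.4114, 0.0819]
eef_rot: [0.0, 0.849, 0.529, -0.0]
wrist_force: [-1.2, -2.0, 1.1]
opening: 0.13
grasp_force: 59.4
```

Emit:
{"op": "move_arm", "data": {"plan": [0,0,-0.015,0,0,0,0,0,-0.015,0,0,0]}}

```text
time_s: 12.4
eef_pos: [0.4413, 0.4115, 0.0818]
eef_rot: [0.0, 0.849, 0.529, -0.0]
wrist_force: [-4.1, -3.7, 5.9]
opening: 0.132
grasp_force: 60.2
```

Emit:
{"op": "move_arm", "data": {"plan": [0,0,-0.01,0,0,0,0,0,-0.01,0,0,0]}}

```text
time_s: 12.65
eef_pos: [0.4414, 0.4116, 0.0818]
eef_rot: [0.0, 0.849, 0.529, -0.0]
wrist_force: [-5.7, -4.5, 9.8]
opening: 0.131
grasp_force: 60.6
```

It's seated: the height stopped at the expected home (0.0818) while force rose to 10 N. I'll ease off and turn clockwise in steps, watching side forces.

Emit:
{"op": "move_arm", "data": {"plan": [-0.01,-0.01,0.012,0,0,0,-0.015,-0.015,0.012,0,0,-0.07,-0.015,-0.015,0.012,0,0,-0.14,-0.015,-0.015,0.012,0,0,-0.14]}}

```text
time_s: 13.15
eef_pos: [0.4411, 0.411, 0.0818]
eef_rot: [0.0, 0.883, 0.469, 0.0]
wrist_force: [-2.2, -3.0, 4.8]
opening: 0.135
grasp_force: 60.0
```

```bash
cat > st.py <<'E'
from h import *
o=ctrl.get_obs(); q=o['eef_rot']; print(o['eef_pos'].round(4),o['wrist_force'].round(1),o['torque'].round(2),'xang',round(2*np.degrees(np.arctan2(q[2],q[1])),1),o['q'][5])
E
python3 st.py
```

```text
[0.4411 0.411  0.0818] [-2.2 -3.   4.8] [-0.68  0.4   0.08] xang 55.9 1.14916296611376
```

Emit:
{"op": "move_arm", "data": {"plan": [-0.01,-0.015,0,0,0,-0.07,-0.015,-0.025,0,0,0,-0.14,-0.015,-0.03,0,0,0,-0.2,-0.015,-0.03,0,0,0,-0.2]}}

```text
time_s: 13.65
eef_pos: [0.4412, 0.4104, 0.0819]
eef_rot: [-0.001, 0.926, 0.378, 0.002]
wrist_force: [2.5, 2.0, 1.7]
opening: 0.13
grasp_force: 59.4
```

```bash
python3 st.py
```

```text
[0.4412 0.4104 0.0819] [2.5 2.  1.7] [ 0.32 -0.43 -0.02] xang 44.5 1.3465715957679707
```

Emit:
{"op": "move_arm", "data": {"plan": [0.01,0,0,0,0,-0.06,0.01,0,0,0,0,-0.12,0.01,0,0,0,0,-0.18,0.01,0,0,0,0,-0.18]}}

```text
time_s: 14.15
eef_pos: [0.4415, 0.4102, 0.0819]
eef_rot: [-0.0, 0.956, 0.294, 0.001]
wrist_force: [3.1, 1.6, 2.5]
opening: 0.133
grasp_force: 59.6
```

```bash
python3 st.py
```

```text
[0.4415 0.4102 0.0819] [3.1 1.6 2.5] [ 0.27 -0.51 -0.06] xang 34.2 1.5255736725535864
```

Emit:
{"op": "move_arm", "data": {"plan": [0.015,0,0,0,0,-0.06,0.015,0,0,0,0,-0.12,0.015,0,0,0,0,-0.12]}}

```text
time_s: 14.52
eef_pos: [0.4417, 0.41, 0.0818]
eef_rot: [-0.0, 0.972, 0.236, 0.001]
wrist_force: [1.0, 1.0, 5.1]
opening: 0.131
grasp_force: 59.9
```

```bash
python3 st.py
```

```text
[0.4417 0.41   0.0818] [1.  1.  5.1] [ 0.11 -0.12 -0.04] xang 27.3 1.6450263678294805
```

Emit:
{"op": "move_arm", "data": {"plan": [0,0,0.005,0,0,-0.05,0,0,0.005,0,0,-0.05,0,0,0.005,0,0,-0.05]}}

```text
time_s: 14.9
eef_pos: [0.4417, 0.4099, 0.0819]
eef_rot: [-0.0, 0.977, 0.212, 0.001]
wrist_force: [2.0, 1.8, 3.9]
opening: 0.13
grasp_force: 59.8
```

```bash
python3 st.py
```

```text
[0.4417 0.4099 0.0819] [2.  1.8 3.9] [ 0.29 -0.35  0.04] xang 24.4 1.6952278754339383
```

Emit:
{"op": "move_arm", "data": {"plan": [0,0,0,0,0,-0.05,0,0,0,0,0,-0.05,0,0,0,0,0,-0.05]}}

```text
time_s: 15.28
eef_pos: [0.4417, 0.4098, 0.0818]
eef_rot: [-0.0, 0.982, 0.187, 0.001]
wrist_force: [1.8, 2.3, 5.3]
opening: 0.132
grasp_force: 59.9
```

```bash
python3 st.py
```

```text
[0.4417 0.4098 0.0818] [1.8 2.3 5.3] [ 0.29 -0.32 -0.02] xang 21.6 1.7452021023057651
```

Emit:
{"op": "move_arm", "data": {"plan": [0,0,0,0,0,-0.05,0,0,0,0,0,-0.05,0,0,0,0,0,-0.05]}}

```text
time_s: 15.65
eef_pos: [0.4417, 0.4097, 0.0818]
eef_rot: [-0.0, 0.987, 0.163, 0.001]
wrist_force: [1.5, 1.6, 4.9]
opening: 0.13
grasp_force: 59.9
```

```bash
python3 st.py
```

```text
[0.4417 0.4097 0.0818] [1.5 1.6 4.9] [ 0.24 -0.32  0.17] xang 18.7 1.794971538954985
```

Emit:
{"op": "move_arm", "data": {"plan": [0,0,0,0,0,-0.03,0,0,0,0,0,-0.03,0,0,0,0,0,-0.03]}}

```text
time_s: 16.02
eef_pos: [0.4417, 0.4097, 0.0818]
eef_rot: [-0.0, 0.989, 0.148, 0.001]
wrist_force: [1.9, 2.5, 5.2]
opening: 0.133
grasp_force: 60.0
```

```bash
python3 st.py
```

```text
[0.4417 0.4097 0.0818] [1.9 2.5 5.2] [ 0.19 -0.34  0.4 ] xang 17.0 1.824637654465759
```

The torque rose from 0 to 0.40 N m over the last 4°, so the stop is reached. I'll release, retreat straight up and look.

Emit:
{"op": "move_arm", "data": {"plan": [0,0,0,0,0,0.01,0,0,0,0,0,0.01,0,0,0,0,0,0.01,0,0,0,0,0,0.01,0,0,0,0,0,0.01,0,0,0,0,0,0.01], "grip": 50}}

```text
time_s: 16.77
eef_pos: [0.4412, 0.4094, 0.0814]
eef_rot: [0.0, 0.988, 0.152, -0.0]
wrist_force: [0.6, -0.0, -0.0]
opening: 0.586
grasp_force: 0.0
```

Emit:
{"op": "move_arm", "data": {"plan": [0,0,0.4,0,0,0,0,0,1,0,0,0,0,0,2,0,0,0,0,-1,2.6,0,0,0,0,-2,2.6,0,0,0,0,-3,2.6,0,0,0,0,-4,2.6,0,0,0,0,-5,2.6,0,0,0,0,-6,2.6,0,0,0,0,-6,2.6,0,0,0]}}

```text
time_s: 18.02
eef_pos: [0.4418, 0.1067, 0.2131]
eef_rot: [0.001, 0.989, 0.149, 0.001]
wrist_force: [-0.4, 0.5, 0.5]
opening: 0.585
grasp_force: 0.0
```

```bash
python3 - <<'E'
from h import *
t=ctrl.camera('top'); s=ctrl.camera('side')
b=cv2.resize(s['pixels'][230:320,325:395],None,fx=6,fy=6,interpolation=cv2.INTER_CUBIC)
a=cv2.resize(t['pixels'][205:255,240:290],None,fx=7.4,fy=7.4,interpolation=cv2.INTER_CUBIC)
im=np.zeros((540,790,3),np.uint8); im[:a.shape[0],:a.shape[1]]=a; im[:,370:790]=b
cv2.imwrite('pics/fin.png',im[:,:,::-1])
E
```

```text
(no output)
```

View pics/fin.png

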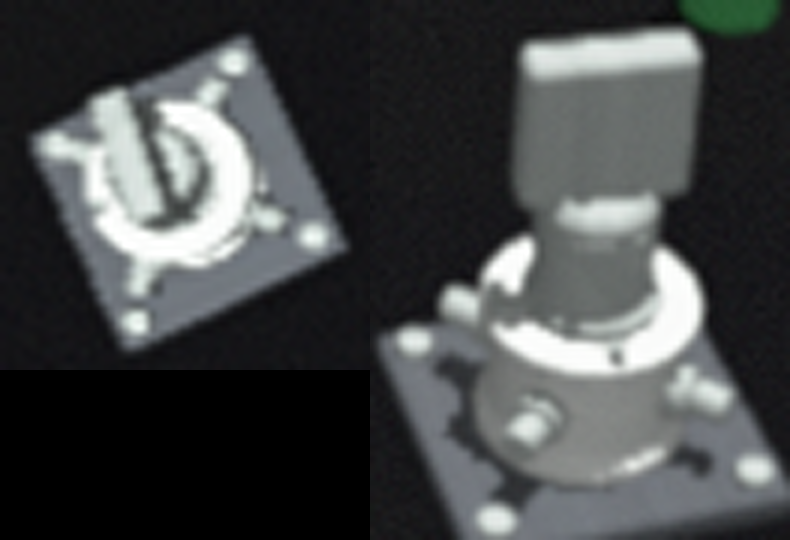

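The key stands upright on the collar, and the tab is dark beside the pin at crop (505,318). One quick numeric check of the tab angle and key height, then I'll hand in.

```bash
python3 - <<'E'
from h import *
s=ctrl.camera('side'); f=lambda x,y:[325+(x-370)/6-.5,230+y/6-.5]
c=np.array([.4385,.4105])
for p in ((507,316),(492,290)):
    X=plane(s,[f(*p)],.044)[0][:2]-c; print(np.degrees(np.arctan2(X[1],X[0])),np.hypot(*X))
W=plane(s,[f(521,45),f(697,35)],.116); d=W[0]-W[1]; print(W,W.mean(0),np.degrees(np.arctan2(d[1],d[0])),np.linalg.norm(d))
E
```

```text
28.700646747522104 0.021229935768788157
3.9633159154836552 0.023224497795300777
[[0.45844868 0.4131228  0.116     ]
 [0.42014922 0.4021015  0.116     ]] [0.43929895 0.40761215 0.116     ] 16.05403735213315 0.0398537060291343
```

```bash
python3 -c "
from bench import ctrl
print(ctrl.hand_in())"
```

```text
the job is handed in; nothing more can be done
None
```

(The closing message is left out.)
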